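# Press an insert flush against a turret depth stop

## Task

Click the depth-stop turret of the small hand press round until the third-tallest of its six stops stands under the stop rod. Push the bracket along its channel fully home under the ram, then press the palm knob down onto that stop, so that the brass insert ends flush with the bracket, and let the ram rise again. Leave the bracket there and the other things on the bench where they are.

Things in the scene. Friction and masses are not known exactly. Their poses are not given: they have to be found in the camera images.
- press: Grey hand press bolted to the bench: base 125x274 mm, its top at z 12 mm. Origin on the bench under the ram axis. Its x points from the robot to the column behind the ram (column x 43 to 73, y -22 to 22, head to z 162 mm); its y along the work channel. Turret on the -y side, open end of the channel on the +y side.
- turret_axis (a point): Point on the turret's vertical axis at pin height, z 34 mm, 100 mm from the ram axis on the press's -y side. Disc 76 mm wide, z 28 to 40 mm, with six stop screws on a 27 mm radius. From its rim six radial pins (8 mm thick, 10 mm ball ends) reach out to radius 69 mm, one outside each stop. Base plate 16 mm below the pins.
- turret (a joint): Turret angle, rad, counter-clockwise from above, endless. 0 (or any full turn) = third stop under the rod. Six clicks a turn, 1.047 rad each; at each click the pins point 30, 90, 150, 210, 270, 330 degrees from the press's x towards its y. A pin needs about 3 N sideways; pushed past half a click the sprung roller snaps it on to the next. Turns both ways; it may start balanced between two clicks.
- stop_3 (a point): Centre of the top of the third-tallest stop, z 61 mm; it goes round with the turret. Steel screws 10 mm thick; tops, tallest first, at about z 71, 66, 61, 56, 51, 46 mm, each next shorter one 60 degrees counter-clockwise (from above) of the one before.
- stop_rod_tip (a point): Centre of the lower end of the 10 mm stop rod, which hangs from the arm on the ram, 73 mm from the ram axis on the press's -y side, at z 81 mm with the ram up; it moves down with the ram. The arm lies at z 98 to 107 mm, 14 mm wide.
- ram (a joint): Stroke of the ram, m, 0 = up, positive = down. A spring (3 N at the top, 5 N lower) brings it back. The third stop ends the stroke at about 20 mm.
- knob_top (a point): Top centre of the black round palm knob on the ram, 49 mm wide, at z 222 mm with the ram up. Pressing down takes about 5 N at first and 10 to 12 N while the insert sinks; then the rod meets the stop and the force rises sharply: 15 to 20 N is enough.
- ram_tip (a point): Centre of the lower end of the ram's 7 mm driving pin, z 52 mm with the ram up, on the ram axis, over the press's origin.
- bracket_centre (a point): Centre of the loose grey plastic bracket, 44 (across the channel) x 90 (along it) x 20 mm high, lying on the base (z 12 to 32 mm) between two 10 mm high rails. It starts 30 to 50 mm short of home; pushed on its outer (+y) end face towards -y it slides to an end stop. Home, its centre is 22.5 mm on the +y side of the ram axis.
- insert_top (a point): Centre of the top of the 10 mm brass insert standing in the bracket's bore, 22.5 mm from the bracket's centre towards -y; it starts 10 to 12 mm above the bracket's top and comes under the ram tip when the bracket is home.
- insert (a joint): How far the insert has been pressed in, m: starts at 0 to 0.002, flush with the bracket's top at 0.012, held where it is left by about 5 N of friction; it cannot be drawn out again.
- bench_dish: Small grey dish, 70 mm wide, 9 mm high, with three spare brass inserts, near the front right of the press. Origin under its centre. To be left alone.
- solder_spool: White spool of solder, 42 mm wide, 26 mm high, right of the steel sheets. Origin under its centre. To be left alone.
- hub_adapter: Small white power adapter block, 28x55x14 mm, in front of the green circuit board, on the left. Origin under its centre. To be left alone.

How it is judged:
On the way, in this order (a step that is already met when the one before it is completed fails the run):
1. the turret clicks in with its third-tallest stop under the stop rod while the ram is up (horizontal distance between stop_3 and stop_rod_tip below 0.004 m and value of joint ram below 0.004 m), for 0.2 s.
2. with the bracket home, the ram is pressed down to that stop (value of joint ram above 0.0185 m and horizontal distance between stop_3 and stop_rod_tip below 0.004 m and horizontal distance between insert_top and ram_tip below 0.003 m).
At the end, for the whole second after the job is handed in: The third-tallest stop is under the stop rod (within 4 mm), the bracket is home with its insert under the ram tip (within 3 mm), the insert is flush with the bracket (no more than 1.5 mm proud or 1.7 mm sunk), and the ram is up again (within 3 mm) (horizontal distance between stop_3 and stop_rod_tip below 0.004 m and horizontal distance between insert_top and ram_tip below 0.003 m and value of joint insert between 0.0105 and 0.0137 m and value of joint ram below 0.003 m); the robot touches nothing.
It fails at once if the dish, the solder spool or the adapter is moved more than 30 mm (distance of any of bench_dish, solder_spool, hub_adapter from where it was at the start of the episode above 0.03 m).
It also fails if it takes over 72 s, if anything falls off the work surface, if the arm or the gripper's body presses on something with over 40 N, if the wrist force passes 120 N, or if a joint passes its speed limit or range.

## Robot

A 7-joint arm with a two-finger parallel gripper is mounted at the origin on a cart in front of the work surface, level with it; the furniture and walls round the work are solid. World frame = base frame: x ahead of the robot, y to its left, z up, the work surface at z = 0. Lengths are in m, angles in rad, forces in N, time in s.
With the tool pointing down it reaches from about 0.35 to 0.9 m from the base axis. Payload 7.2 kg.
Tool frame: the origin (TCP) lies on the centre line of the jaws, within the pads' length; the fingertips stand 19 mm ahead of it and the grasp point (between the pads) is the TCP; z points along the fingers, y is the line along which they close (so a half turn about z gives the same grasp; the last joint's range is limited). The gripper opens to 88 mm and grips with 3 to 60 N. Pads are 20 mm wide; open, the fingers measure 115 mm over their backs; the gripper's body (75 mm by 178 mm) begins 61 mm behind the grasp point.
Start: joints at [-1.191, 0.411, -0.013, 1.596, 0.006, 1.134, -0.082], TCP at [0.271, 0.563, 0.242] pointing down, gripper open.
Joint ranges: [-2.95, 2.95], [-0.29, 1.99], [-1.47, 1.44], [0.14, 2.54], [-1.03, 4.17], [0.13, 1.85], [-2.86, 2.86]. Speed limits (rad/s): [2.39, 2.39, 3.01, 3.01, 3.14, 3.14, 3.14].

## Interface

Orientations are given as a unit quaternion [x, y, z, w].
In Python, from cell import observe, eyes, hand_in gives the robot as it stands. The module is installed in compiled form; this text tells all that it offers.
- The arm moves only by the shell command python3 -m handwheel 'ROWS'. ROWS is JSON, a list of rows, each a list of 3 entries, a list of its own where there are three numbers: the opening, from 0 (shut) to 1 (fully open), then the shift along the tool's x, y, z in m, then the turn, a rotation vector about the tool's x, y, z in degrees. A call has 1 to 12 rows; each row shifts and turns the commanded pose from where the row before left it, along the tool's axes as they then stand; what a row does not reach is not made up. A row lasts 1/8 s, in which the tool goes at most 62.5 mm and 10.7 degrees, less where a joint would pass 70% of its speed; a pose out of reach is approached as far as the arm can. A call is refused whole if a number of a shift passes 0.0625 or a number of a turn 10.7, either way. A call with a gripper value outside its range is refused whole. The fingers move at their own pace and stop on an object; the grip force is fixed at half the most. Time passes only in rows, so rows that do not move let the fingers close. It gives the time, the measured TCP pose, the force, the opening and the grip force at its end, in the units of the state.
- observe(): the state, without advancing time (a new reading comes with each control period).
- eyes.camera(name): name is "scene" or "top" or "wrist"; returns a dict with "img" (400x640x3 uint8, blue, green, red), "camera_matrix" (3x3 intrinsics, pixels), "cam_to_world" (4x4, takes a point from camera to world coordinates). Camera axes: x right, y down, z forward; pixel columns grow to the right and rows downward; lengths in m; the calibration is good to about 2 mm. A picture is of the moment at which its call begins. There is no depth.
- hand_in(): hands the job in; it is judged then, once.
The state is a dict: "t": time; "joint_positions": joint angles; "joint_vel": joint speeds; "effort": joint torques, N m; "ee_pos": TCP position; "tcp_rot": TCP orientation; "ft_force": force on the tool from outside, world axes, zero at the start; "ft_torque": the same for the moment, N m; "grip_width": opening from 0.0 (shut) to 1.0 (fully open); "grip_force": force on a finger pad.
Only numpy, scipy, OpenCV 4.12 (cv2) and the standard library are available. Lean on these libraries where they do the work, as an engineer would, in place of code of your own. Each camera call takes 0.05 s, during which the arm holds its last target. There are 200 camera calls.

## Working session

There is one attempt and no reset: what is moved stays moved. The work goes in short steps, Python scripts to look and compute and a shell command to move; the robot and the scene stay as the last step left them, time stands still between calls to the robot, and variables do not carry over. Pictures are saved under pics/ and viewed, at most 10 in all, crops included, and the job is handed in when it is done.

```bash
mkdir -p pics; python3 - <<'E'
from cell import observe, eyes
import cv2
s=observe();print(s)
for n in("top","scene"):
    c=eyes.camera(n);cv2.imwrite(f"pics/{n}0.png",c["img"]);print(n,c["camera_matrix"].tolist(),c["cam_to_world"].round(4).tolist())
E
```

```text
{'t': 0.0, 'joint_positions': array([-1.19124303,  0.41190969, -0.01271814,  1.5970164 ,  0.00559461,
        1.1342681 , -0.08218732]), 'joint_vel': array([ 0.00014359, -0.00019403,  0.00111757, -0.00078008,  0.00043256,
       -0.00056029,  0.00091835]), 'effort': array([ 9.21631072e-04, -5.87942648e+01,  6.42452482e-01, -2.91088146e+01,
       -5.36715053e-02,  1.83077808e-02,  1.38189193e-04]), 'ee_pos': array([0.27042159, 0.5629646 , 0.24081422]), 'tcp_rot': array([ 2.21991372e-01,  9.75048316e-01, -7.73254974e-04, -1.23144937e-04]), 'ft_force': array([-0.1295509 , -0.34936516, -0.20402673]), 'ft_torque': array([0.01614407, 0.08645513, 0.08804809]), 'grip_force': 0.0, 'grip_width': 0.9960413113690991}
top [[507.3476905943442, 0.0, 317.38076639184237], [0.0, 507.3476905943442, 199.9992386410012], [0.0, 0.0, 1.0]] [[-0.014, -0.9964, 0.0833, 0.4187], [-0.9997, 0.0155, 0.017, -0.1317], [-0.0182, -0.0831, -0.9964, 1.2896], [0.0, 0.0, 0.0, 1.0]]
scene [[411.2194413863263, 0.0, 320.9091247995905], [0.0, 411.2194413863263, 203.1926457518521], [0.0, 0.0, 1.0]] [[0.8987, -0.2539, 0.3576, 0.0517], [-0.4386, -0.5219, 0.7316, -0.9997], [0.0009, -0.8143, -0.5804, 0.855], [0.0, 0.0, 0.0, 1.0]]
```

View pics/top0.png

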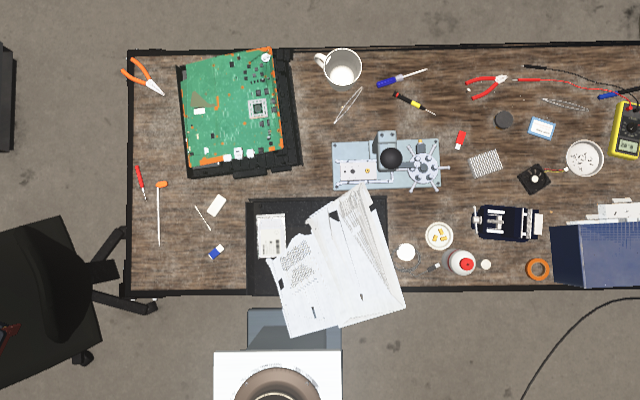

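View pics/scene0.png

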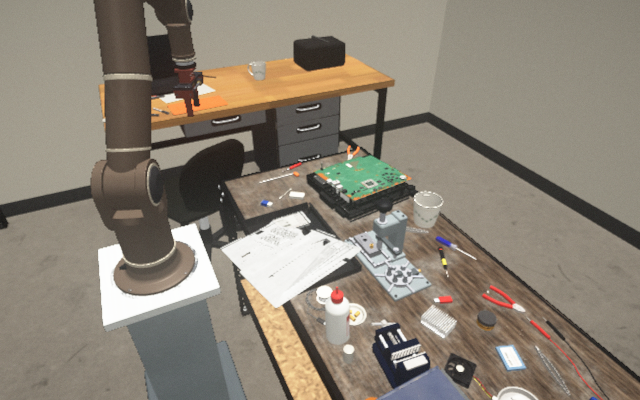

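The top view shows the press: base at about (333-438, 138-190), knob (391,159), turret (425,170). The bracket is on the left at (358,170) and the dish at (440,235). I'll enlarge the press next.

```bash
cat > h.py <<'E'
import numpy as np
from cell import observe, eyes
def ray(c,u,v,z):
    K,T=c["camera_matrix"],c["cam_to_world"]
    d=T[:3,:3]@np.linalg.solve(K,[u,v,1]);o=T[:3,3]
    return o+d*(z-o[2])/d[2]
def proj(c,p):
    K,T=c["camera_matrix"],c["cam_to_world"]
    q=K@(T[:3,:3].T@(np.array(p)-T[:3,3]));return q[:2]/q[2]
E
python3 - <<'E'
import cv2
a=cv2.imread("pics/top0.png")[125:200,320:460]
b=cv2.imread("pics/scene0.png")[195:305,335:440]
a=cv2.resize(a,(784,420),interpolation=cv2.INTER_CUBIC)
b=cv2.resize(b,(525,550),interpolation=cv2.INTER_CUBIC)
cv2.imwrite("pics/a.png",a);cv2.imwrite("pics/b.png",b)
E
```

```text
(no output)
```

View pics/a.png

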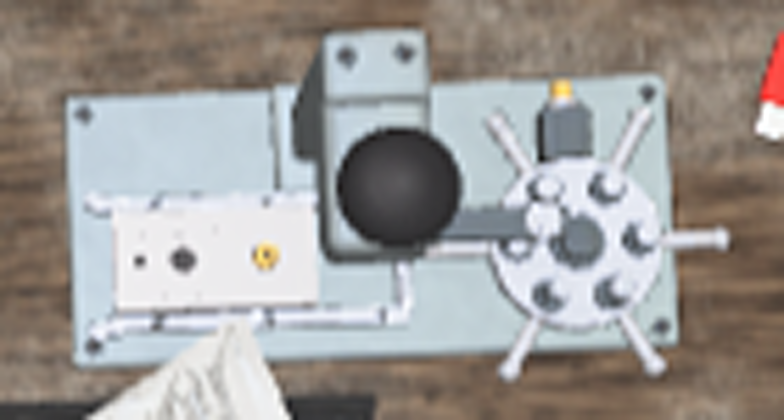

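View pics/b.png

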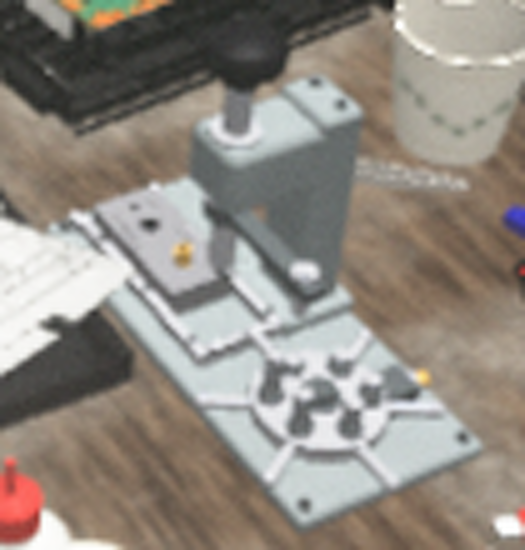

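The turret sits at a click, with pins pointing left and right in the top view. The top view doesn't show which stop is under the rod. I'll compute the press frame and test the six stop arrangements against the images.

```bash
cat >> h.py <<'E'
def load():
    import pickle;return pickle.load(open("press.pkl","rb"))
def W(p):
    o,R=load();q=R@np.array(p[:2])+o;return np.array([*q,p[2]])
E
python3 - <<'E'
from h import *; import cv2,pickle
c=eyes.camera("top");s=eyes.camera("scene")
P=[ray(c,320+u/5.6,125+v/5.6,.012)[:2] for u,v in[(67,97),(660,80),(677,342),(77,365)]]
print(np.round(P,4))
# turret centre from opposite pin ends, z .034
pin=lambda u,v:ray(c,320+u/5.6,125+v/5.6,.034)[:2]
t=(pin(495,118)+pin(655,368)+pin(640,115)+pin(508,372))/4
k=ray(c,320+398/5.6,125+186/5.6,.205)[:2]
ey=((P[0]-P[1])+(P[3]-P[2]));ey/=np.linalg.norm(ey)
print("turret",t,"knob",k,"ey",ey,"dist",np.linalg.norm(k-t),(k-t)/np.linalg.norm(k-t))
R=np.array([[ey[1],ey[0]],[-ey[0],ey[1]]])
o=(t+R@[0,.1]+k)/2
print("o",o,R)
pickle.dump((o,R),open("press.pkl","wb"))
for n,u,v in[("insert",265,256),("brk L",115,258),("brk R",317,255)]:
    print(n,R.T@(ray(c,320+u/5.6,125+v/5.6,.032 if n!="insert" else .043)[:2]-o))
# stops tests
rows=[]
for k0 in range(6):
    im=[]
    for cam,(x,y,w,h) in((c,(395,145,60,50)),(s,(378,255,60,50))):
        i=cv2.resize(cam["img"][y:y+h,x:x+w],None,fx=4.3,fy=4.3,interpolation=cv2.INTER_CUBIC)
        for j in range(6):
            a=np.radians(90+60*(k0+j)); z=.071-.005*j
            q=proj(cam,W([.027*np.cos(a),-.1+.027*np.sin(a),z]))
            cv2.circle(i,tuple(int(round(e)) for e in((q-[x,y]+.5)*4.3)),10,(0,0,255),1)
        im.append(i)
    rows.append(np.vstack(im)[:, :])
g=np.vstack([np.hstack(rows[:3]),np.hstack(rows[3:])])
g=cv2.resize(g,(780,600*1));cv2.imwrite("pics/hyp.png",g)
E
```

```text
[[ 0.6726 -0.1491]
 [ 0.6757 -0.4183]
 [ 0.556  -0.4219]
 [ 0.5499 -0.1517]]
turret [ 0.59864926 -0.37305131] knob [ 0.59729622 -0.27323346] ey [-0.01704666  0.9998547 ] dist 0.09982702287097042 [-0.01355383  0.99990814]
o [ 0.59712041 -0.27314965] [[ 0.9998547  -0.01704666]
 [ 0.01704666  0.9998547 ]]
insert [-0.00273081  0.03823177]
brk L [0.00014499 0.10408349]
brk R [-0.00153082  0.01416335]
```

View pics/hyp.png

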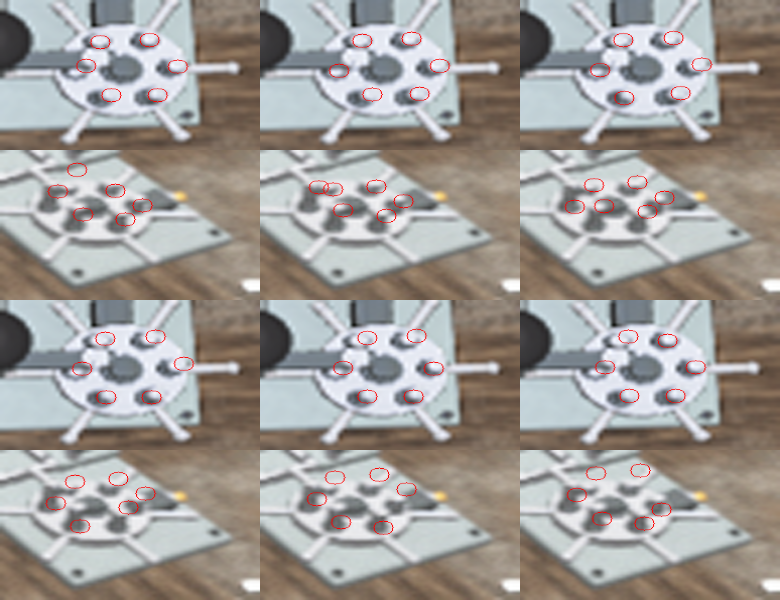

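The press frame fits: origin (0.597,-0.273), yaw about 1°, bracket about 36 mm short of home. The stop order still isn't clear at this resolution. I'll align the tool, move towards the turret and use the wrist camera.

```bash
python3 -m handwheel '[[0,[0,0,-0.012],[0,0,10.55]],[0,[0,0,-0.012],[0,0,10.55]],[0,[0,0,-0.012],[0,0,10.55]],[0,[0,0,-0.012],[0,0,10.55]],[0,[0,0,-0.012],[0,0,10.55]],[0,[0,0,-0.012],[0,0,10.6]]]'
python3 -m handwheel '[[0,[-0.059,0.0144,0],[0,0,0]],[0,[-0.059,0.0144,0],[0,0,0]],[0,[-0.059,0.0144,0],[0,0,0]],[0,[-0.059,0.0144,0],[0,0,0]],[0,[-0.059,0.0144,0],[0,0,0]],[0,[-0.059,0.0144,0],[0,0,0]],[0,[-0.059,0.0144,0],[0,0,0]],[0,[-0.059,0.0144,0],[0,0,0]]]'
```

```text
t: 0.95
ee_pos: [0.2705, 0.5633, 0.3138]
tcp_rot: [0.703, 0.711, -0.0, 0.0]
ft_force: [-0.9, 0.1, 0.0]
grip_width: 0.356
grip_force: 0.0
t: 1.95
ee_pos: [0.3941, 0.0914, 0.3138]
tcp_rot: [0.701, 0.713, 0.001, -0.0]
ft_force: [0.4, 0.9, -0.3]
grip_width: 0.008
grip_force: 0.0
```

```bash
python3 -m handwheel '[[0,[-0.059,0.0144,0],[0,0,0]],[0,[-0.059,0.0144,0],[0,0,0]],[0,[-0.059,0.0144,0],[0,0,0]],[0,[-0.059,0.0144,0],[0,0,0]],[0,[-0.059,0.0144,0],[0,0,0]],[0,[-0.059,0.0144,0],[0,0,0]],[0,[-0.059,0.0144,0],[0,0,0]],[0,[-0.059,0.0144,0],[0,0,0]],[0,[0,0,0],[0,0,0]]]'
python3 - <<'E'
from h import *; import cv2
c=eyes.camera("wrist");print(c["cam_to_world"].round(3).tolist(),c["camera_matrix"][0].tolist())
for j in range(6):
    a=np.radians(90+60*j);print(proj(c,W([.027*np.cos(a),-.1+.027*np.sin(a),.04])).round(0),end=" ")
print(observe()["ee_pos"],proj(c,W([0,-.1,.034])))
np.save("w1.npy",c["img"])
cv2.imwrite("pics/w1.png",c["img"])
E
```

```text
t: 3.08
ee_pos: [0.5152, -0.382, 0.3122]
tcp_rot: [0.704, 0.711, -0.002, -0.0]
ft_force: [-0.7, -0.7, -0.6]
grip_width: 0.001
grip_force: 0.0
[[1.0, 0.01, -0.0, 0.516], [0.01, -0.957, -0.289, -0.302], [-0.003, 0.289, -0.957, 0.454], [0.0, 0.0, 0.0, 1.0]] [280.32752179273274, 0.0, 319.4916759981256]
[377. 147.] [360. 157.] [360. 175.] [375. 183.] [391. 174.] [392. 156.] [ 0.51596745 -0.37918917  0.31251165] [374.97662855 164.86945655]
```

View pics/w1.png

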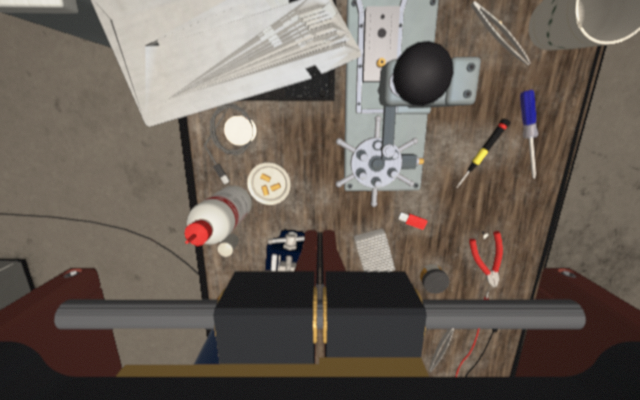

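The wrist view shows the turret at (376,165), the bottle at (225,210) and the dish at (268,183). I'll go to the back right of the turret, lower down, for an oblique close-up that shows the stop heights.

```bash
python3 -m handwheel '[[0,[-0.016,0.037,0.034],[0,0,0]],[0,[-0.016,0.037,0.034],[0,0,0]],[0,[-0.016,0.037,0.034],[0,0,0]],[0,[-0.016,0.037,0.034],[0,0,0]],[0,[-0.016,0.037,0.034],[0,0,0]],[0,[0,0,0],[0,0,0]]]'
python3 - <<'E'
from h import *; import cv2
c=eyes.camera("wrist")
x,y=proj(c,W([0,-.1,.05])).astype(int);print(x,y,observe()["ee_pos"])
x0=max(0,x-70);y0=max(0,y-55)
i=c["img"][y0:y0+130,x0:x0+150]
base=cv2.resize(i,None,fx=5,fy=4.5,interpolation=cv2.INTER_CUBIC)
for j in range(6):
    a=np.radians(90+60*j)
    for z in(.04,.046,.056,.066,.071):
        q=(proj(c,W([.027*np.cos(a),-.1+.027*np.sin(a),z]))-[x0,y0]+.5)*[5,4.5]
        cv2.circle(base,tuple(q.astype(int)),3,(0,0,255),-1)
    cv2.putText(base,str(90+60*j),tuple(q.astype(int)),0,.6,(255,0,0),2)
cv2.imwrite("pics/w2.png",base)
E
```

```text
t: 3.88
ee_pos: [0.7049, -0.4495, 0.1371]
tcp_rot: [0.7, 0.714, -0.0, -0.004]
ft_force: [-0.6, 0.3, -1.4]
grip_width: 0.007
grip_force: 0.0
186 117 [ 0.70418889 -0.45075054  0.14071756]
```

View pics/w2.png

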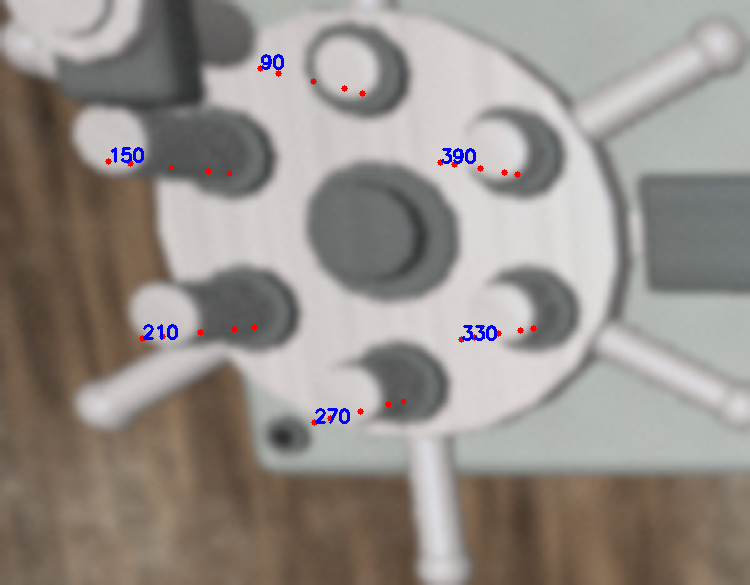

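The heights read clearly: tallest at 150°, then 210°, 270° (the third), 330°, 30°, and the shortest at 90° under the rod. The third stop needs three clicks to reach 90°. I'll stroke the 270° pin towards -x three times and check after the first.

```bash
python3 -m handwheel '[[0,[0.012,-0.039,0.02],[0,0,0]],[0,[0.012,-0.038,0.02],[0,0,0]],[0,[0,0,0.029],[0,0,0]],[0,[0,0,0.029],[0,0,0]],[0,[0,0,0],[0,0,0]]]'
python3 -m handwheel '[[0,[0,-0.011,0],[0,0,0]],[0,[0,-0.011,0],[0,0,0]],[0,[0,-0.011,0],[0,0,0]],[0,[0,-0.011,0],[0,0,0]],[0,[0,-0.011,0],[0,0,0]],[0,[0,-0.011,0],[0,0,0]],[0,[0,0,0],[0,0,0]]]'
```

```text
t: 4.55
ee_pos: [0.626, -0.4286, 0.0463]
tcp_rot: [0.701, 0.714, 0.001, -0.001]
ft_force: [-0.3, 0.4, -0.1]
grip_width: 0.003
grip_force: 0.0
t: 5.42
ee_pos: [0.5589, -0.4323, 0.0456]
tcp_rot: [0.702, 0.713, -0.0, -0.0]
ft_force: [1.0, -0.3, -0.0]
grip_width: 0.005
grip_force: 0.0
```

```bash
python3 - <<'E'
from h import *; import cv2
c=eyes.camera("top");i=c["img"][125:200,390:460]
i=cv2.resize(i,None,fx=7,fy=7,interpolation=cv2.INTER_CUBIC)
w=eyes.camera("wrist")
x,y=proj(w,W([0,-.1,.05])).astype(int);print(x,y,observe()["ee_pos"],observe()["ft_force"])
j=w["img"][max(0,y-70):y+70,max(0,x-85):x+85]
j=cv2.resize(j,None,fx=1.8,fy=525/j.shape[0])
cv2.imwrite("pics/c1.png",np.hstack([i,j])[:, :800])
E
```

```text
398 160 [ 0.56043562 -0.43172465  0.04560603] [ 0.51299761  0.52152474 -0.3778385 ]
```

View pics/c1.png

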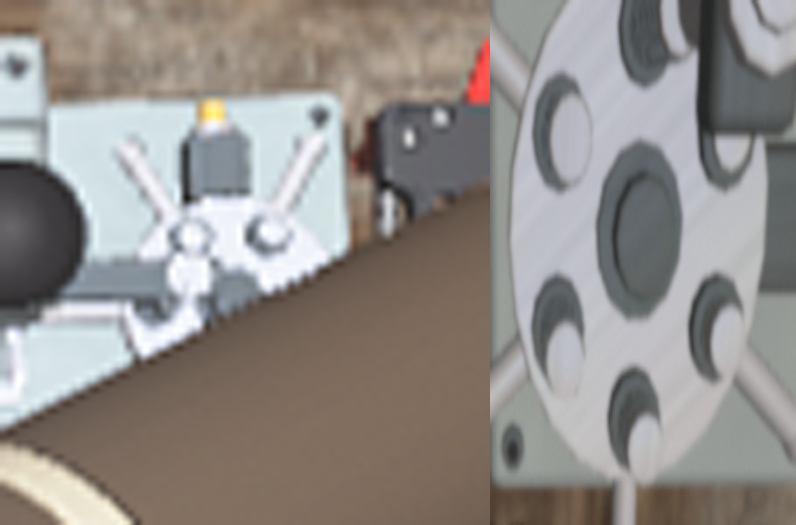

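The turret is seated at a click after the first stroke, with pins at 90° and 270° again. I'll do the remaining two strokes, then verify the heights.

```bash
python3 -m handwheel '[[0,[0,0,-0.026],[0,0,0]],[0,[0.002,0.033,0],[0,0,0]],[0,[0.002,0.033,0],[0,0,0]],[0,[0,0,0],[0,0,0]],[0,[0,0,0.028],[0,0,0]],[0,[0,0,0],[0,0,0]]]'
python3 -m handwheel '[[0,[0,-0.011,0],[0,0,0]],[0,[0,-0.011,0],[0,0,0]],[0,[0,-0.011,0],[0,0,0]],[0,[0,-0.011,0],[0,0,0]]]'
python3 -m handwheel '[[0,[0,-0.011,0],[0,0,0]],[0,[0,-0.011,0],[0,0,0]],[0,[0,0,0],[0,0,0]],[0,[0,0,-0.026],[0,0,0]],[0,[0.002,0.033,0],[0,0,0]],[0,[0.002,0.033,0],[0,0,0]],[0,[0,0,0],[0,0,0]],[0,[0,0,0.026],[0,0,0]],[0,[0,0,0],[0,0,0]]]'
python3 -m handwheel '[[0,[0,-0.011,0],[0,0,0]],[0,[0,-0.011,0],[0,0,0]],[0,[0,-0.011,0],[0,0,0]]]'
python3 -m handwheel '[[0,[0,-0.011,0],[0,0,0]],[0,[0,-0.011,0],[0,0,0]],[0,[0,-0.011,0],[0,0,0]],[0,[0,0,0],[0,0,0]],[0,[0,0,-0.026],[0,0,0]],[0,[0,0,-0.02],[0,0,0]]]'
```

```text
t: 6.28
ee_pos: [0.6244, -0.4258, 0.0413]
tcp_rot: [0.701, 0.713, -0.001, -0.002]
ft_force: [0.5, -0.3, -1.0]
grip_width: 0.008
grip_force: 0.0
t: 6.78
ee_pos: [0.5813, -0.4277, 0.0443]
tcp_rot: [0.701, 0.713, 0.0, 0.0]
ft_force: [0.6, -0.4, 0.0]
grip_width: 0.008
grip_force: 0.2
t: 7.9
ee_pos: [0.6236, -0.4218, 0.0402]
tcp_rot: [0.701, 0.713, -0.001, -0.003]
ft_force: [0.6, 0.9, 0.6]
grip_width: 0.003
grip_force: 0.0
t: 8.28
ee_pos: [0.5929, -0.4231, 0.0444]
tcp_rot: [0.701, 0.713, 0.0, 0.001]
ft_force: [1.5, 0.3, -0.3]
grip_width: 0.007
grip_force: 0.8
t: 9.02
ee_pos: [0.5606, -0.4238, 0.0905]
tcp_rot: [0.701, 0.713, -0.0, 0.0]
ft_force: [-0.1, -0.4, -0.1]
grip_width: 0.003
grip_force: 0.0
```

```bash
python3 -m handwheel '[[0,[0,0,-0.05],[0,0,0]],[0,[-0.009,0.048,0],[0,0,0]],[0,[-0.009,0.048,0],[0,0,0]],[0,[-0.009,0.048,0],[0,0,0]],[0,[0,0,0],[0,0,0]],[0,[0,0,0],[0,0,0]]]'
python3 - <<'E'
from h import *; import cv2
c=eyes.camera("wrist")
x,y=proj(c,W([0,-.1,.05])).astype(int);print(x,y,observe()["ee_pos"])
x0=max(0,x-90);y0=max(0,y-100)
i=c["img"][y0:y0+180,x0:x0+190]
base=cv2.resize(i,None,fx=4,fy=3.2,interpolation=cv2.INTER_CUBIC)
cv2.imwrite("pics/w3.png",base)
E
```

```text
t: 9.78
ee_pos: [0.7038, -0.4487, 0.1394]
tcp_rot: [0.701, 0.713, -0.001, -0.0]
ft_force: [0.1, -0.6, -0.2]
grip_width: 0.005
grip_force: 0.0
187 118 [ 0.70344203 -0.44889037  0.13986974]
```

View pics/w3.png

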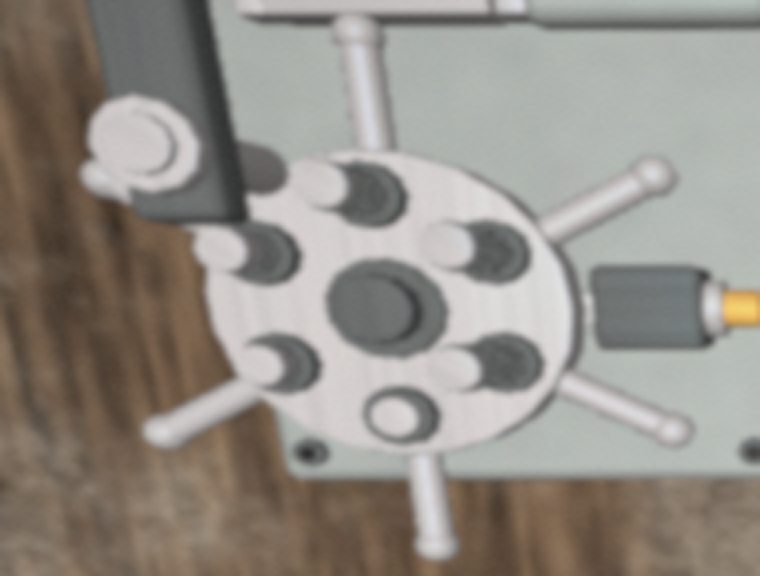

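The shortest stop is now at 270°, so the third stop is under the rod at 90°, seated at its click. Next I'll go over to the bracket's outer end.

```bash
python3 -m handwheel '[[0,[0,0,-0.053],[0,0,0]],[0,[0,0,-0.053],[0,0,0]],[0,[0,0,-0.053],[0,0,0]],[0,[0.0523,-0.0173,0],[0,0,0]],[0,[0.0523,-0.0173,0],[0,0,0]],[0,[0.0523,-0.0173,0],[0,0,0]],[0,[0.0523,-0.0173,0],[0,0,0]],[0,[0.0523,-0.0173,0],[0,0,0]],[0,[0.0523,-0.0173,0],[0,0,0]],[0,[0,0,0],[0,0,0]],[0,[0,0,0.05],[0,0,0]],[0,[0,0,0.05],[0,0,0]]]'
python3 -m handwheel '[[0,[0,0,0.05],[0,0,0]],[0,[0,0,0.03],[0,0,0]],[0,[0,0,0],[0,0,0]]]'
python3 - <<'E'
from h import *
o,R=load();p=observe();print(R.T@(p["ee_pos"][:2]-o),p["ee_pos"])
E
```

```text
t: 11.32
ee_pos: [0.595, -0.1375, 0.1986]
tcp_rot: [0.701, 0.713, 0.001, 0.001]
ft_force: [0.4, -0.1, -0.1]
grip_width: 0.005
grip_force: 0.0
t: 11.7
ee_pos: [0.5934, -0.1375, 0.1172]
tcp_rot: [0.702, 0.712, -0.001, -0.001]
ft_force: [0.3, -0.1, 0.8]
grip_width: 0.007
grip_force: 0.0
[-0.00141355  0.13570452] [ 0.59339376 -0.13748894  0.11723846]
```

```bash
python3 -m handwheel '[[0,[0,0.001,0.04],[0,0,0]],[0,[0,0,0.037],[0,0,0]],[0,[0,0,0],[0,0,0]],[0,[-0.01,0,0],[0,0,0]],[0,[-0.01,0,0],[0,0,0]],[0,[-0.01,0,0],[0,0,0]],[0,[-0.01,0,0],[0,0,0]]]'
python3 -m handwheel '[[0,[-0.006,0,0],[0,0,0]],[0,[-0.006,0,0],[0,0,0]],[0,[-0.003,0,0],[0,0,0]]]'
python3 -m handwheel '[[0,[-0.003,0,0],[0,0,0]],[0,[0,0,0],[0,0,0]]]'
python3 -c "
from h import *
o,R=load();p=observe();print(R.T@(p['ee_pos'][:2]-o),p['ee_pos'],p['ft_force'])"
```

```text
t: 12.58
ee_pos: [0.5974, -0.1772, 0.0423]
tcp_rot: [0.701, 0.713, 0.0, 0.0]
ft_force: [0.8, 1.0, -1.2]
grip_width: 0.004
grip_force: 0.3
t: 12.95
ee_pos: [0.5973, -0.1914, 0.0416]
tcp_rot: [0.701, 0.713, 0.0, -0.0]
ft_force: [-1.5, 6.6, 4.4]
grip_width: 0.004
grip_force: 3.7
t: 13.2
ee_pos: [0.5973, -0.1914, 0.0415]
tcp_rot: [0.7, 0.714, 0.001, -0.002]
ft_force: [-2.0, 7.0, 5.4]
grip_width: 0.004
grip_force: 3.6
[0.00160672 0.08170872] [ 0.59733404 -0.19142542  0.04148766] [-1.9795927   7.0298005   5.40463424]
```

```bash
python3 -m handwheel '[[0,[-0.004,0,0],[0,0,0]],[0,[-0.002,0,0],[0,0,0]],[0,[0,0,0],[0,0,0]]]'
python3 - <<'E'
from h import *; import cv2
c=eyes.camera("wrist");t=eyes.camera("scene")
i=cv2.resize(c["img"][0:260,190:450],(520,520))
q=proj(t,W([0,.02,.03])).astype(int);print(q)
j=cv2.resize(t["img"][q[1]-60:q[1]+60,q[0]-30:q[0]+34],(277,520),interpolation=cv2.INTER_CUBIC)
cv2.imwrite("pics/b1.png",np.hstack([i,j]))
E
```

```text
t: 13.58
ee_pos: [0.5974, -0.1917, 0.0414]
tcp_rot: [0.699, 0.715, 0.003, -0.006]
ft_force: [-6.2, 21.8, 14.2]
grip_width: 0.005
grip_force: 10.6
[375 251]
```

View pics/b1.png

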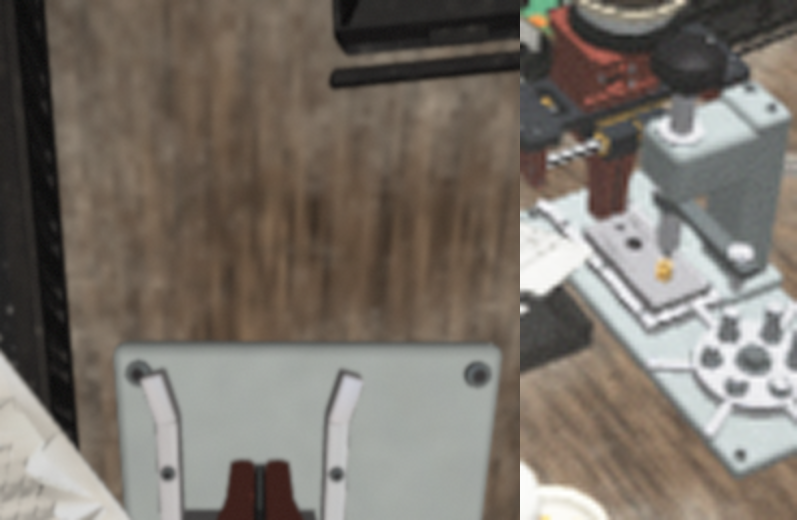

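The bracket is hard against its end stop: no further motion at 22 N, and the insert stands under the ram tip. I'll back off, rise and go over the knob.

```bash
python3 -m handwheel '[[0,[0.012,0,0],[0,0,0]],[0,[0.015,0,0],[0,0,0]],[0,[0,0,-0.055],[0,0,0]],[0,[0,0,-0.055],[0,0,0]],[0,[0,0,-0.055],[0,0,0]],[0,[0,0,-0.055],[0,0,0]],[0,[0,0,0],[0,0,0]],[0,[-0.048,0,0],[0,0,0]],[0,[-0.048,0,0],[0,0,0]],[0,[0,0,0],[0,0,0]]]'
python3 -c "
from h import *
o,R=load();p=observe();print(R.T@(p['ee_pos'][:2]-o),p['ee_pos'],p['ft_force'])"
```

```text
t: 14.92
ee_pos: [0.5966, -0.2738, 0.2606]
tcp_rot: [0.703, 0.711, -0.001, 0.0]
ft_force: [-0.1, 1.5, 0.7]
grip_width: 0.007
grip_force: 0.0
[-0.00049966 -0.00064735] [ 0.59663186 -0.27380542  0.26058748] [-0.13862813  1.49909534  0.67179526]
```

```bash
python3 -m handwheel '[[0,[0.002,0,0.012],[0,0,0]],[0,[0,0,0.006],[0,0,0]],[0,[0,0,0.005],[0,0,0]],[0,[0,0,0.005],[0,0,0]],[0,[0,0,0],[0,0,0]]]'
python3 -m handwheel '[[0,[0,0,0.005],[0,0,0]],[0,[0,0,0.004],[0,0,0]],[0,[0,0,0],[0,0,0]]]'
```

```text
t: 15.55
ee_pos: [0.5991, -0.2665, 0.2335]
tcp_rot: [0.701, 0.714, 0.0, -0.0]
ft_force: [0.3, 2.5, 3.0]
grip_width: 0.003
grip_force: 1.8
t: 15.92
ee_pos: [0.5992, -0.2671, 0.2252]
tcp_rot: [0.701, 0.713, 0.001, 0.0]
ft_force: [-0.2, 3.3, 4.7]
grip_width: 0.005
grip_force: 2.5
```

```bash
python3 -m handwheel '[[0,[0,0,0.002],[0,0,0]],[0,[0,0,0],[0,0,0]]]'
python3 -m handwheel '[[0,[0,0,0.003],[0,0,0]],[0,[0,0,0],[0,0,0]]]'
python3 -c "
from h import *
p=observe();print(p['ee_pos'],p['ft_force'],p['ft_torque'])"
```

```text
t: 16.18
ee_pos: [0.5992, -0.2671, 0.2234]
tcp_rot: [0.701, 0.713, 0.001, 0.0]
ft_force: [-0.1, 3.2, 6.9]
grip_width: 0.003
grip_force: 3.6
t: 16.42
ee_pos: [0.5993, -0.2671, 0.2217]
tcp_rot: [0.701, 0.713, 0.001, 0.001]
ft_force: [-2.4, 6.4, 15.6]
grip_width: 0.004
grip_force: 7.8
[ 0.5992778  -0.26710458  0.22166964] [-2.3651461   6.40271118 15.6434916 ] [1.24900974 0.77696937 0.0476922 ]
```

```bash
cat > stroke.py <<'E'
from h import *; import cv2
a=cv2.imread("pics/scene0.png");s=eyes.camera("scene")
up=lambda im:cv2.resize(im,None,fx=8,fy=8,interpolation=cv2.INTER_CUBIC)
t=up(a[241:256,387:404]);r=cv2.matchTemplate(up(s["img"][234:275,380:411]),t,cv2.TM_CCOEFF_NORMED)
_,m,_,l=cv2.minMaxLoc(r)
p0=proj(s,W([0,-.073,.107]));p1=proj(s,W([0,-.073,.087]))
print("match",m,"shift px",np.array(l)/8-[7,7],"expected for 20mm",p1-p0)
E
python3 stroke.py
```

```text
match 0.7407950758934021 shift px [-0.5    5.125] expected for 20mm [-0.79150999  5.48565517]
```

The image shows about 18.7 mm of stroke, so it's nearly at the stop. I'll press a little further.

```bash
python3 -m handwheel '[[0,[0,0,0.002],[0,0,0]],[0,[0,0,0],[0,0,0]]]'; python3 -m handwheel '[[0,[0,0,0.002],[0,0,0]],[0,[0,0,0],[0,0,0]]]'; python3 stroke.py
```

```text
t: 16.73
ee_pos: [0.5994, -0.2672, 0.2214]
tcp_rot: [0.701, 0.713, 0.002, 0.001]
ft_force: [-7.1, 8.7, 27.5]
grip_width: 0.008
grip_force: 13.8
t: 16.98
ee_pos: [0.5994, -0.2672, 0.2211]
tcp_rot: [0.701, 0.713, 0.002, 0.001]
ft_force: [-10.5, 11.9, 38.7]
grip_width: 0.006
grip_force: 19.7
match 0.7415140867233276 shift px [-0.375  5.25 ] expected for 20mm [-0.79150999  5.48565517]
```

The force rises sharply with no further motion, so the rod is on the stop. I'll let the ram rise and check the ram and the brass numerically.

```bash
python3 -m handwheel '[[0,[0,0,-0.008],[0,0,0]],[0,[0,0,-0.012],[0,0,0]],[0,[0,0,-0.02],[0,0,0]],[0,[0,0,-0.04],[0,0,0]],[0,[0,0,-0.04],[0,0,0]],[0,[0,0,0],[0,0,0]],[0,[0,0,0],[0,0,0]]]'; python3 stroke.py
python3 - <<'E'
from h import *; import cv2
s=eyes.camera("scene")
def brass(im,o):
    h=cv2.cvtColor(im,cv2.COLOR_BGR2HSV);m=cv2.inRange(h,(12,110,90),(35,255,255))
    y,x=np.nonzero(m);return len(x),(x.mean()+o[0],y.mean()+o[1]) if len(x) else None,(y.min()+o[1],y.max()+o[1]) if len(x) else None
a=cv2.imread("pics/scene0.png")
print("before",brass(a[232:265,355:385],(355,232)));print("after",brass(s["img"][232:275,355:395],(355,232)))
for z in(.032,.044):print(z,proj(s,W([0,0.003,z])))
E
```

```text
t: 17.9
ee_pos: [0.5982, -0.2675, 0.3353]
tcp_rot: [0.701, 0.713, -0.0, -0.0]
ft_force: [-0.8, 0.2, -0.7]
grip_width: 0.004
grip_force: 0.0
match 0.9969004392623901 shift px [0. 0.] expected for 20mm [-0.79150999  5.48565517]
before (7, (np.float64(371.42857142857144), np.float64(245.28571428571428)), (np.int64(244), np.int64(247)))
after (2, (np.float64(377.5), np.float64(254.0)), (np.int64(254), np.int64(254)))
0.032 [378.64786459 254.6480954 ]
0.044 [378.98670994 251.59672551]
```

```bash
python3 -c "
from cell import hand_in
print(hand_in())"
```

```text
the job is handed in; nothing more can be done
None
```

I handed the job in with the third-tallest stop under the rod, the bracket pushed home against its end stop, the insert pressed to about flush, and the ram back up; no pass/fail result came back, and flushness was checked only by camera.

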